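# Get the solder-paste jar out from behind the spray cans

### The arm

A 7-joint arm with a two-finger parallel gripper is mounted at the origin on the work surface. World frame = base frame: x ahead of the robot, y to its left, z up, the work surface at z = 0. Lengths are in m, angles in rad, forces in N, time in s.
With the tool pointing down it reaches from about 0.425 to 0.925 m from the base axis. Payload 6.8 kg.
Tool frame: the origin (TCP) lies between the finger pads; the fingertips stand 22 mm ahead of it and the grasp point (between the pads) lies 3 mm ahead of it; z points along the fingers, y is the line along which they close (so a half turn about z gives the same grasp; the last joint's range is limited). The gripper opens to 85 mm and grips with 20 to 120 N. Pads are 22 mm wide; open, the fingers measure 114 mm over their backs; the gripper's body (76 mm by 85 mm) begins 54 mm behind the grasp point. The pads swing forward as they close: fully open they stand 13 mm farther back than shut.
Start: joints at [1.215, 0.477, 0.022, 1.555, -0.011, 1.109, -0.083], TCP at [0.166, -0.654, 0.253] pointing down, gripper open.
Joint ranges: [-2.96, 2.96], [-0.34, 2.1], [-1.41, 1.46], [0.24, 2.44], [-1.37, 4.51], [0.17, 1.92], [-2.96, 2.96]. Speed limits (rad/s): [2.39, 2.39, 3.14, 3.14, 3.14, 3.14, 3.14].

### API

Orientations are given as a unit quaternion [w, x, y, z].
In Python, from station import bot gives the robot as it stands.
- The arm moves only by the tool servo_tool, never from a script. Its argument "motion" is a list that holds one entry, the list of rows, each a list of 5 numbers: the opening, from 0 (shut) to 1 (fully open), then the shift along the world's x, y, z each as a share of 0.04 m, from -1 to 1, then the turn about the world's z as a share of 0.12 rad, from -1 to 1. A call has 1 to 20 rows; each row shifts and turns the commanded pose from where the row before left it; what a row does not reach is not made up. A row lasts 1/10 s, in which the tool goes at most 50 mm and 8.59 degrees, less where a joint would pass 70% of its speed; a pose out of reach is approached as far as the arm can. A call with a number of a shift or a turn outside -1 to 1 is refused whole. A call with a gripper value outside its range is refused whole. The fingers move at their own pace and stop on an object; "newtons" is the grip in N (left out, the last holds). Time passes only in rows, so rows that do not move let the fingers close. It gives the time, the measured TCP pose, the force, the opening and the grip force at its end, in the units of the state.
- bot.get_obs(): the state, without advancing time (a new reading comes with each control period).
- bot.read_camera(name): name is "scene" or "top" or "wrist"; returns (picture, depth): 480x640x3 uint8, red, green, blue; 480x640 float32, m along the optical axis (not along the pixel's ray), 0 where there is no reading.
- bot.get_calibration(name): a dict with "fovy" (degrees; the focal length in pixels is half the picture's height over the tangent of half this angle, whatever the lens; pixels are square), "cx", "cy" (the principal point, pixels), "view" (4x4, takes a point from world to camera coordinates). Camera axes: x right, y down, z forward; pixel columns grow to the right and rows downward; lengths in m; the calibration is good to about 2 mm. The wrist camera is an equidistant fisheye: a pixel r from the principal point sees the ray r / f radians off the axis. A picture is of the moment at which its call begins: read the wrist's pose just before it. get_calibration takes no time and is no camera call; for the wrist camera it gives the pose at the moment of the call.
- bot.hand_in(): hands the job in; it is judged then, once.
The state is a dict: "t": time; "q": joint angles; "joint_vel": joint speeds; "joint_torque": joint torques, N m; "eef_pos": TCP position; "tool_rot": TCP orientation; "contact_force": force on the tool from outside, world axes, zero at the start; "torque": the same for the moment, N m; "gripper_width": opening from 0.0 (shut) to 1.0 (fully open); "grasp_force": force on a finger pad.
Only numpy, scipy, OpenCV 4.12 (cv2) and the standard library are available. Lean on these libraries where they do the work, as an engineer would, in place of code of your own. Each camera call takes 0.05 s, during which the arm holds its last target. There are 200 camera calls.

### The job

The green-lidded solder-paste jar is hemmed in by three taller containers in the bench caddy. Clear all three out of the way into the steel tray, then set the jar upright in the round jar stand, and only then put each container back upright in the caddy, on the same spot where it stood at the start. Don't tip anything over, and leave the multimeter, the parts case and the screwdriver alone.

Things in the scene. Friction and masses are not known exactly. Their poses are not given: they have to be found in the camera images.
- duster: air-duster spray can, white with a blue band and a blue cap: an upright cylinder 52 mm across, 140 mm tall, about 0.2 kg. Origin at the centre of its underside, z up along its axis. It starts on one of the three can spots of the caddy; that start place is where it must return.
- cleaner: contact-cleaner spray can, yellow with a black band and a red cap: an upright cylinder 52 mm across, 134 mm tall, about 0.25 kg. Origin at the centre of its underside, z up along its axis. It starts on another can spot of the caddy, to which it must return.
- dispenser: solvent dispenser bottle, white with a grey-blue band and a steel pump top: upright, body 54 mm across and 116 mm tall, pump top 42 mm across above that, 130 mm tall in all, about 0.2 kg, closed. Origin at the centre of its underside, z up along its axis. It starts on the remaining can spot of the caddy, to which it must return.
- paste_jar: solder-paste jar, white and grey with a green screw lid: upright cylinder 45 mm across, 42 mm tall (lid: top 14 mm), about 90 g. Origin at the centre of its underside, z up. It starts in the middle of the caddy, about 62 mm axis to axis from each tall container (some 13 mm of air between): no room for a gripper until they are gone.
- caddy: grey plastic bench caddy, fixed. Origin on the bench, z up, its front along -x. Floor 6 mm thick, x -83 to 77 mm, y -95 to 95 mm; rim on front and sides 22 mm high, 3 mm thick; brush compartment, 40 mm high, at the back (x 77 to 107). Black spots on the floor: for containers at (-42, 0), (30, 60), (30, -60), for the jar at (20, 0); things stand up to 3 mm off them, the containers in any order.
- tray: empty shallow stainless-steel tray, fixed, the side area. Outside 136 mm along its x, 256 mm along its y, rim 14 mm high, walls and floor 3 mm thick. Origin under its centre on the bench surface. The three containers fit side by side along its y, 80 mm apart.
- jar_stand: round aluminium jar stand, fixed: a disc 90 mm across and 16 mm high with a round recess 62 mm across whose floor is 6 mm above the bench (10 mm deep). Origin under its centre on the bench surface.
- multimeter: bystander: orange hand multimeter lying on the bench beyond the work, 78 x 155 x 37 mm (a dial stands up to 42 mm). Origin at the centre of its underside.
- parts_case: bystander: blue flat case of small parts with eight clear windows, 70 x 110 x 23 mm, lying beyond the work. Origin at the centre of its underside.
- screwdriver: bystander: screwdriver with a red handle, 160 mm long, lying across in front of the robot's base. Origin under its middle, x from handle to tip.

How it is judged:
By the outcome, as a careful person would: the job done as asked, in the order asked, and still so for the second after the job is handed in, with the robot touching nothing.
It also fails if it takes over 149 s, if anything falls off the work surface, if the arm or the gripper's body presses on something with over 40 N, if the wrist force passes 120 N, or if a joint passes its speed limit or range.

## Working session

There is one attempt and no reset: what is moved stays moved. The work goes in short steps, Python scripts to look and compute and a tool call to move; the robot and the scene stay as the last step left them, time stands still between calls to the robot, and variables do not carry over. Pictures are saved under pics/ and viewed, at most 14 in all, crops included, and the job is handed in when it is done.

Besides the shell and the picture viewer there is one more tool, called by a JSON object that holds its "name" and its "arguments", one argument or row to a line. servo_tool: Moves the arm, as the interface text tells. Shift numbers are shares of 0.04 m and turn numbers shares of 0.12 rad, none past 1 either way. Its arguments: {"type":"object","properties":{"motion":{"type":"array"},"newtons":{"type":"number"}},"required":["motion"]}

```bash
mkdir -p pics && cat > h.py <<'E'
import numpy as np, cv2
from station import bot
def px2w(name,u,v,d,cal=None):
    c=cal or bot.get_calibration(name); f=240/np.tan(np.radians(c["fovy"])/2)
    p=np.array([(u-c["cx"])/f*d,(v-c["cy"])/f*d,d,1.])
    return (np.linalg.inv(np.array(c["view"]))@p)[:3]
def cloud(d,c):
    f=240/np.tan(np.radians(c["fovy"])/2)
    v,u=np.mgrid[0:480,0:640]
    p=np.stack([(u-c["cx"])/f*d,(v-c["cy"])/f*d,d,np.ones_like(d)],-1)
    return (p@np.linalg.inv(np.array(c["view"])).T)[...,:3]
E
python3 - <<'E'
from h import *
o=bot.get_obs(); print(o)
for n in("top","scene"):
    im,d=bot.read_camera(n); cv2.imwrite(f"pics/{n}0.png",im[...,::-1]); np.savez(f"{n}0.npz",im=im,d=d)
    c=bot.get_calibration(n);print(n,c["fovy"],c["cx"],c["cy"],np.round(c["view"],3).tolist())
E
```

```text
{'t': 0.0, 'q': array([ 1.21490628,  0.47777818,  0.02238315,  1.55648069, -0.01149023,
        1.10930634, -0.08307958]), 'joint_vel': array([-0.00081736,  0.00050409, -0.00145313,  0.00166325,  0.0004574 ,
        0.00140858,  0.000416  ]), 'joint_torque': array([ 4.36832543e-04, -5.96453118e+01,  1.60778023e+00, -2.81192797e+01,
        1.24076981e-02,  9.36728407e-03, -1.29799949e-05]), 'eef_pos': array([ 0.16537126, -0.65384367,  0.25232889]), 'tool_rot': array([-9.00939731e-04,  9.92333938e-01,  1.23581977e-01, -1.95580552e-04]), 'contact_force': array([-0.66039215, -0.927066  , -0.5121515 ]), 'torque': array([-0.02759442, -0.01211633,  0.02340871]), 'grasp_force': 0.0, 'gripper_width': 0.9998789193694996}
top 42.4101346254895 328.44178574097464 244.68092082172186 [[0.027, -1.0, -0.009, -0.013], [-0.993, -0.026, -0.114, 0.579], [0.114, 0.012, -0.993, 1.213], [0.0, 0.0, 0.0, 1.0]]
scene 44.029776193372186 324.6674564718922 243.7199985462775 [[-0.838, 0.545, -0.008, 0.496], [0.437, 0.663, -0.608, -0.229], [-0.326, -0.513, -0.794, 1.257], [0.0, 0.0, 0.0, 1.0]]
```

View pics/top0.png

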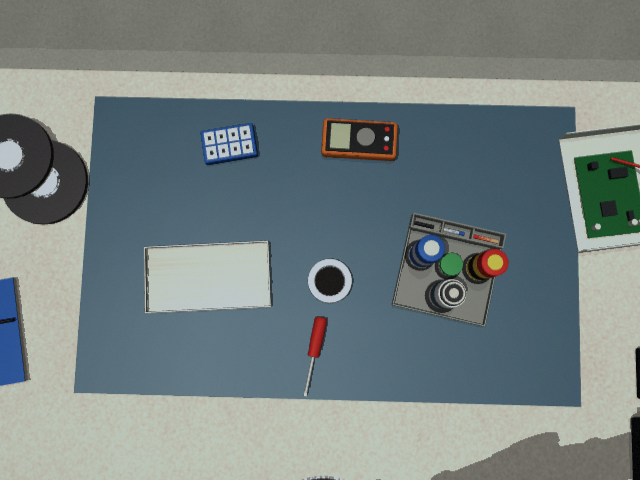

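View pics/scene0.png

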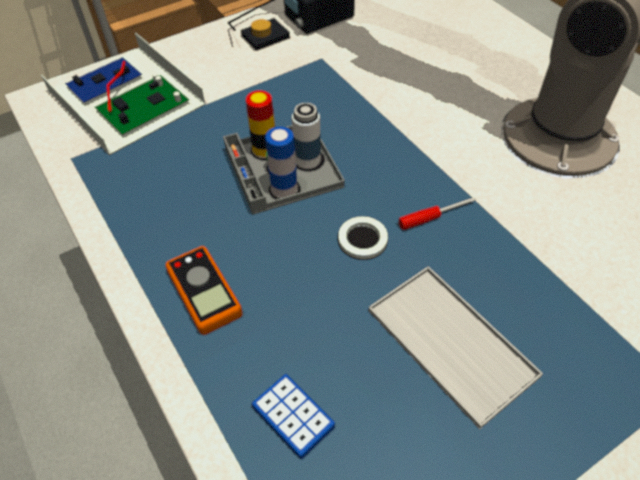

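The top view shows the caddy at about (450,268), with the duster cap at (432,247), cleaner (495,262), dispenser (453,293) and jar lid (451,265). The stand is at (330,281) and the tray at (208,277). Next I'll measure these with depth.

```bash
cat > m.py <<'E'
from h import *
def circ(P):
    c,r=cv2.minEnclosingCircle(P[:,:2].astype(np.float32)); return np.round([*c,r],4)
E
python3 - <<'E'
from m import *
z=np.load("top0.npz");d=z["d"];c=bot.get_calibration("top");W=cloud(d,c)
def near(u,v,r):
    vv,uu=np.mgrid[0:480,0:640];return (uu-u)**2+(vv-v)**2<r*r
for n,u,v,z0,z1,r in[("duster",432,247,.135,.16,20),("cleaner",495,262,.13,.155,20),("disp",453,293,.11,.16,20),("jar",451,265,.04,.056,13),("stand",330,281,.012,.022,30)]:
    m=near(u,v,r)&(d>0);P=W[m];s=P[(P[:,2]>z0)&(P[:,2]<z1)]
    print(n,"maxz",P[:,2].max().round(4),len(s),circ(s),s.mean(0).round(4),"med z",np.median(s[:,2]).round(4))
def rect(u0,u1,v0,v1,z0,z1):
    P=W[v0:v1,u0:u1].reshape(-1,3);s=P[(P[:,2]>z0)&(P[:,2]<z1)]
    print(len(s),cv2.minAreaRect(s[:,:2].astype(np.float32)*1000))
rect(135,285,230,325,.009,.02)
rect(385,515,205,235,.03,.046)
# pixel corners at known z
def onplane(u,v,zz):
    a=px2w("top",u,v,1,c);b=px2w("top",u,v,2,c);return (a+(zz-a[2])/(b[2]-a[2])*(b-a)).round(4)
for u,v,zz in[(145,247,.014),(270,241,.014),(271,306,.014),(147,313,.014),(393,305,.022),(486,325,.022),(412,214,.04),(506,234,.04)]: print(u,v,onplane(u,v,zz))
im=z["im"][200:340,380:520];cv2.imwrite("pics/crop.png",cv2.resize(im[...,::-1],(560,560),interpolation=cv2.INTER_CUBIC))
E
```

```text
duster maxz 0.1528 600 [ 0.5655 -0.1859  0.0257] [ 0.5651 -0.1855  0.1457] med z 0.1458
cleaner maxz 0.1473 609 [ 0.5434 -0.3036  0.0256] [ 0.5427 -0.3024  0.1398] med z 0.1399
disp maxz 0.1439 679 [ 0.485  -0.2292  0.0275] [ 0.4844 -0.2263  0.1309] med z 0.1344
jar maxz 0.0542 409 [ 0.5461 -0.2417  0.0231] [ 0.5454 -0.2411  0.048 ] med z 0.0482
stand maxz 0.0243 777 [ 0.5084 -0.0011  0.0449] [ 0.5084 -0.0007  0.0163] med z 0.0162
708 ((518.117919921875, 244.9130859375), (278.5946960449219, 184.10484313964844), 86.23329162597656)
364 ((615.2076416015625, -255.46624755859375), (189.88543701171875, 31.757043838500977), 78.56253051757812)
145 247 [0.5665 0.3789 0.014 ]
270 241 [0.5855 0.1229 0.014 ]
271 306 [0.4531 0.1159 0.014 ]
147 313 [0.4322 0.3667 0.014 ]
393 305 [ 0.4616 -0.13    0.022 ]
486 325 [ 0.4268 -0.3162  0.022 ]
412 214 [ 0.6446 -0.1637  0.04  ]
506 234 [ 0.6088 -0.3521  0.04  ]
```

View pics/crop.png

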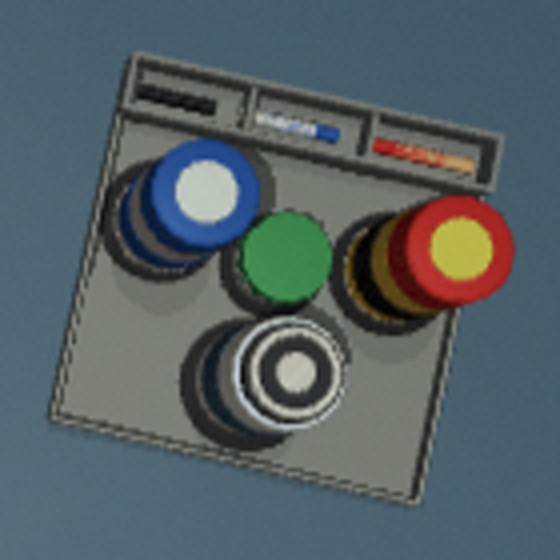

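The crop shows each container beside the jar: the duster at the left spot, cleaner right and dispenser front. The caddy yaw is about -11°. Closing along world x works for all of the grasps.

{"name": "servo_tool", "arguments": {
  "motion": [
    [[1,0.5,0.585,0,0.55],[1,0.5,0.585,0,0.55],[1,0.5,0.585,0,0.55],[1,0.5,0.585,0,0.55],[1,0.5,0.585,0,0.55],[1,0.5,0.585,0,0.55],[1,0.5,0.585,0,0.55],[1,0.5,0.585,0,0.55],[1,0.5,0.585,0,0.55],[1,0.5,0.585,0,0.55],[1,0.5,0.585,0,0.55],[1,0.5,0.585,0,0.55],[1,0.5,0.585,0,0.55],[1,0.5,0.585,0,0.55],[1,0.5,0.585,0,0.55],[1,0.5,0.585,0,0.55],[1,0.5,0.585,0,0.55],[1,0.5,0.585,0,0.55],[1,0.5,0.585,0,0.55],[1,0.5,0.585,0,0.55]]
  ],
  "newtons": 40
}}

```text
t: 2.1
eef_pos: [0.5663, -0.1845, 0.2532]
tool_rot: [-0.0, 0.707, 0.708, -0.0]
contact_force: [0.5, 0.8, 0.6]
gripper_width: 1.006
grasp_force: 0.0
```

```bash
python3 - <<'E'
from m import *
z=np.load("top0.npz");d=z["d"];c=bot.get_calibration("top");W=cloud(d,c)
P=W[270:315,430:475].reshape(-1,3)
for a,b in((.133,.16),(.112,.128)):
    s=P[(P[:,2]>a)&(P[:,2]<b)];print(a,len(s),circ(s))
o=bot.get_obs();print(o["eef_pos"],o["tool_rot"],o["q"])
cc=bot.get_calibration("wrist");print({k:np.round(v,3).tolist() for k,v in cc.items()})
im,dd=bot.read_camera("wrist");cv2.imwrite("pics/w1.png",im[...,::-1])
E
```

```text
0.133 389 [ 0.4846 -0.2288  0.0212]
0.112 248 [ 0.485  -0.2292  0.0275]
[ 0.56625451 -0.184482    0.25323991] [-2.54783402e-05  7.06568022e-01  7.07645126e-01 -7.05093242e-05] [ 0.56597285  0.38577013 -0.45926893  1.72706085  0.19106188  1.07327604
  0.04577835]
{'fovy': 65.706, 'cx': 319.781, 'cy': 242.826, 'view': [[1.0, 0.0, 0.0, -0.565], [0.0, -0.96, 0.281, -0.214], [0.001, -0.281, -0.96, 0.327], [0.0, 0.0, 0.0, 1.0]]}
```

View pics/w1.png

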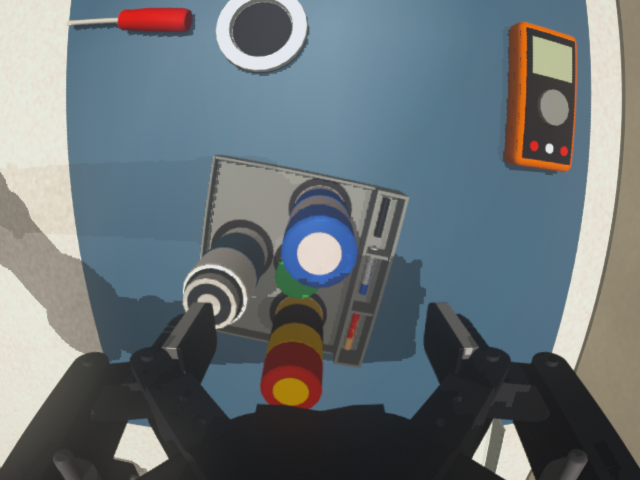

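The wrist view shows the duster cap at (319,254), centred between the fingers, which agrees with the top-camera fix. Descending to grasp it.

{"name": "servo_tool", "arguments": {
  "motion": [
    [[1,-0.02,-0.05,-0.5,0],[1,0,0,-0.6,0],[1,0,0,-0.7,0],[1,0,0,-0.7,0],[1,0,0,-0.5,0],[1,0,0,-0.33,0],[1,0,0,-0.2,0],[1,0,0,0,0],[1,0,0,0,0]]
  ]
}}

```text
t: 3.05
eef_pos: [0.5653, -0.1884, 0.1129]
tool_rot: [0.001, 0.708, 0.706, 0.0]
contact_force: [0.6, 0.4, -0.5]
gripper_width: 1.004
grasp_force: 0.0
```

{"name": "servo_tool", "arguments": {
  "motion": [
    [[0,0,0,0,0],[0,0,0,0,0],[0,0,0,0,0],[0,0,0,0,0],[0,0,0,0,0],[0,0,0,0,0],[0,0,0,0,0],[0,0,0,0,0]]
  ]
}}

```text
t: 3.85
eef_pos: [0.5655, -0.1885, 0.113]
tool_rot: [0.001, 0.708, 0.706, 0.0]
contact_force: [-0.8, -0.3, 6.1]
gripper_width: 0.603
grasp_force: 38.7
```

{"name": "servo_tool", "arguments": {
  "motion": [
    [[0,0,0,0.2,0],[0,0,0,0.4,0],[0,0,0,0.5,0],[0,0,0,0.4,0],[0,0,0,0.25,0],[0,0,0,0,0]]
  ]
}}

```text
t: 4.45
eef_pos: [0.5657, -0.1887, 0.1841]
tool_rot: [0.001, 0.708, 0.706, 0.001]
contact_force: [0.7, 0.5, -2.6]
gripper_width: 0.599
grasp_force: 39.4
```

{"name": "servo_tool", "arguments": {
  "motion": [
    [[0,-0.06,0.3,0,0],[0,-0.06,0.5,0,0],[0,-0.06,0.7,0,0],[0,-0.1,0.82,0,0],[0,-0.1,0.82,0,0],[0,-0.1,0.82,0,0],[0,-0.1,0.82,0,0],[0,-0.1,0.82,0,0],[0,-0.1,0.82,0,0],[0,-0.1,0.82,0,0],[0,-0.1,0.82,0,0],[0,-0.1,0.82,0,0],[0,-0.1,0.82,0,0],[0,-0.1,0.82,0,0],[0,-0.1,0.82,0,0],[0,-0.06,0.7,0,0],[0,-0.06,0.5,0,0],[0,-0.06,0.32,0,0],[0,0,0,0,0],[0,0,0,0,0]]
  ]
}}

```text
t: 6.45
eef_pos: [0.5021, 0.325, 0.1815]
tool_rot: [0.0, 0.708, 0.706, -0.001]
contact_force: [-0.5, -0.7, -1.9]
gripper_width: 0.602
grasp_force: 39.6
```

{"name": "servo_tool", "arguments": {
  "motion": [
    [[0,0,0,-0.3,0],[0,0,0,-0.5,0],[0,0,0,-0.5,0],[0,0,0,-0.25,0],[0,0,0,-0.15,0],[0,0,0,-0.07,0],[0,0,0,-0.03,0],[0,0,0,0,0],[0,0,0,0,0]]
  ]
}}

```text
t: 7.35
eef_pos: [0.5027, 0.3263, 0.1108]
tool_rot: [0.0, 0.708, 0.706, 0.001]
contact_force: [1.3, -0.4, -2.4]
gripper_width: 0.601
grasp_force: 39.6
```

{"name": "servo_tool", "arguments": {
  "motion": [
    [[0,0,0,-0.03,0],[0,0,0,0,0],[0,0,0,0,0]]
  ]
}}

```text
t: 7.65
eef_pos: [0.5028, 0.3265, 0.1101]
tool_rot: [0.0, 0.708, 0.706, 0.001]
contact_force: [-1.6, -0.6, 5.4]
gripper_width: 0.6
grasp_force: 40.1
```

{"name": "servo_tool", "arguments": {
  "motion": [
    [[1,0,0,0,0],[1,0,0,0,0],[1,0,0,0,0],[1,0,0,0,0],[1,0,0,0.2,0],[1,0,0,0.5,0],[1,0,0,0.7,0],[1,0,0,0.6,0],[1,0,0,0.4,0],[1,0,0,0.1,0]]
  ]
}}

```text
t: 8.65
eef_pos: [0.5031, 0.3268, 0.2112]
tool_rot: [0.0, 0.708, 0.706, 0.002]
contact_force: [1.3, -0.4, 0.0]
gripper_width: 1.001
grasp_force: 0.0
```

{"name": "servo_tool", "arguments": {
  "motion": [
    [[1,-0.025,-0.4,0,0],[1,-0.025,-0.7,0,0],[1,-0.025,-0.8,0,0],[1,-0.025,-0.8,0,0],[1,-0.025,-0.8,0,0],[1,-0.025,-0.8,0,0],[1,-0.025,-0.8,0,0],[1,-0.025,-0.8,0,0],[1,-0.025,-0.8,0,0],[1,-0.025,-0.8,0,0],[1,-0.025,-0.8,0,0],[1,-0.025,-0.8,0,0],[1,-0.025,-0.8,0,0],[1,-0.025,-0.8,0,0],[1,-0.025,-0.8,0,0],[1,-0.025,-0.8,0,0],[1,-0.025,-0.8,0,0],[1,-0.025,-0.79,0,0],[1,0,0,0,0],[1,0,0,0,0]]
  ]
}}

```text
t: 10.65
eef_pos: [0.4825, -0.2305, 0.2075]
tool_rot: [-0.001, 0.709, 0.705, -0.001]
contact_force: [0.4, 0.5, 0.4]
gripper_width: 1.003
grasp_force: 0.0
```

```bash
python3 - <<'E'
from m import *
o=bot.get_obs();print(o["eef_pos"])
im,dd=bot.read_camera("wrist");cv2.imwrite("pics/w2.png",im[...,::-1])
E
```

```text
[ 0.48254411 -0.23047956  0.20747344]
```

View pics/w2.png

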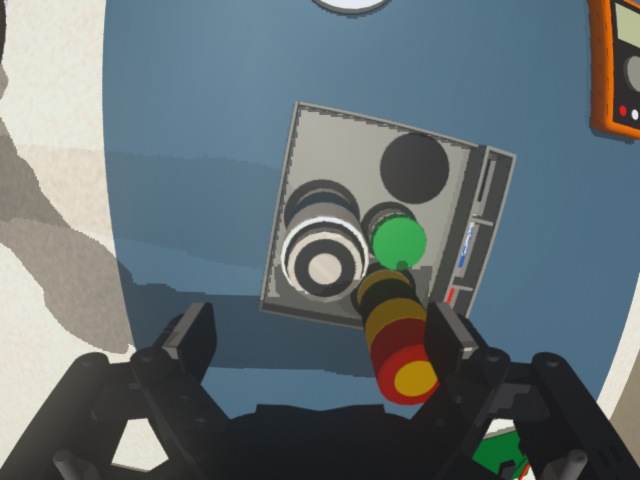

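The dispenser pump sits at (325,269), about 2.5 mm to +x of the tool centre. The cleaner clears the finger by geometry. Descending with that correction.

{"name": "servo_tool", "arguments": {
  "motion": [
    [[1,0.06,0.03,-0.4,0],[1,0,0,-0.6,0],[1,0,0,-0.6,0],[1,0,0,-0.5,0],[1,0,0,-0.3,0],[1,0,0,-0.2,0],[1,0,0,-0.09,0],[1,0,0,0,0],[0,0,0,0,0],[0,0,0,0,0],[0,0,0,0,0],[0,0,0,0,0],[0,0,0,0,0],[0,0,0,0,0],[0,0,0,0,0]]
  ]
}}

```text
t: 12.2
eef_pos: [0.4869, -0.2287, 0.1021]
tool_rot: [0.0, 0.708, 0.706, -0.0]
contact_force: [-1.5, 0.1, 6.5]
gripper_width: 0.621
grasp_force: 40.9
```

{"name": "servo_tool", "arguments": {
  "motion": [
    [[0,0,0,0.2,0],[0,0,0,0.4,0],[0,0,0,0.5,0],[0,0,0,0.4,0],[0,0,0,0.25,0],[0,0,0,0,0]]
  ]
}}

```text
t: 12.8
eef_pos: [0.4876, -0.2287, 0.1728]
tool_rot: [0.001, 0.708, 0.706, 0.001]
contact_force: [0.3, -0.1, -1.2]
gripper_width: 0.623
grasp_force: 42.0
```

{"name": "servo_tool", "arguments": {
  "motion": [
    [[0,0.03,0.3,0,0],[0,0.03,0.5,0,0],[0,0.03,0.7,0,0],[0,0.03,0.74,0,0],[0,0.03,0.74,0,0],[0,0.03,0.74,0,0],[0,0.03,0.74,0,0],[0,0.03,0.74,0,0],[0,0.03,0.74,0,0],[0,0.03,0.74,0,0],[0,0.03,0.74,0,0],[0,0.03,0.74,0,0],[0,0.03,0.74,0,0],[0,0.03,0.74,0,0],[0,0.03,0.74,0,0],[0,0.03,0.7,0,0],[0,0.03,0.5,0,0],[0,0.03,0.29,0,0],[0,0,0,0,0],[0,0,0,0,0]]
  ]
}}

```text
t: 14.8
eef_pos: [0.508, 0.2455, 0.1706]
tool_rot: [0.0, 0.708, 0.706, -0.001]
contact_force: [-0.6, -0.6, -1.5]
gripper_width: 0.624
grasp_force: 42.0
```

{"name": "servo_tool", "arguments": {
  "motion": [
    [[0,0,0,-0.3,0],[0,0,0,-0.5,0],[0,0,0,-0.5,0],[0,0,0,-0.25,0],[0,0,0,-0.15,0],[0,0,0,-0.07,0],[0,0,0,-0.05,0],[0,0,0,0,0],[0,0,0,0,0]]
  ]
}}

```text
t: 15.7
eef_pos: [0.5088, 0.2467, 0.0992]
tool_rot: [0.0, 0.708, 0.706, 0.001]
contact_force: [-0.4, -0.0, 0.5]
gripper_width: 0.625
grasp_force: 42.1
```

{"name": "servo_tool", "arguments": {
  "motion": [
    [[1,0,0,-0.01,0],[1,0,0,0,0],[1,0,0,0,0],[1,0,0,0,0],[1,0,0,0.2,0],[1,0,0,0.5,0],[1,0,0,0.7,0],[1,0,0,0.7,0],[1,0,0,0.5,0],[1,0,0,0.2,0]]
  ]
}}

```text
t: 16.7
eef_pos: [0.5093, 0.2472, 0.2129]
tool_rot: [0.001, 0.708, 0.706, 0.002]
contact_force: [0.9, 0.2, -0.9]
gripper_width: 0.999
grasp_force: 0.0
```

{"name": "servo_tool", "arguments": {
  "motion": [
    [[1,0.045,-0.4,0,0],[1,0.05,-0.7,0,0],[1,0.05,-0.8,0,0],[1,0.05,-0.8,0,0],[1,0.05,-0.8,0,0],[1,0.05,-0.8,0,0],[1,0.05,-0.8,0,0],[1,0.05,-0.8,0,0],[1,0.05,-0.8,0,0],[1,0.05,-0.8,0,0],[1,0.05,-0.8,0,0],[1,0.05,-0.8,0,0],[1,0.05,-0.8,0,0],[1,0.05,-0.8,0,0],[1,0.05,-0.8,0,0],[1,0.05,-0.8,0,0],[1,0.05,-0.8,0,0],[1,0,-0.65,0,0],[1,0,0,0,0],[1,0,0,0,0]]
  ]
}}

```text
t: 18.7
eef_pos: [0.5405, -0.3045, 0.2085]
tool_rot: [-0.001, 0.709, 0.705, -0.001]
contact_force: [0.1, 0.2, -0.9]
gripper_width: 1.002
grasp_force: 0.0
```

```bash
python3 - <<'E'
from m import *
o=bot.get_obs();print(o["eef_pos"])
im,dd=bot.read_camera("wrist");cv2.imwrite("pics/w3.png",im[...,::-1])
h=cv2.cvtColor(im,cv2.COLOR_RGB2HSV);m=(h[...,1]>150)&((h[...,0]<8)|(h[...,0]>172))&(im[...,0]>100)
v,u=np.nonzero(m[150:420,220:420]);print(u.min()+220,u.max()+220,v.min()+150,v.max()+150)
E
```

```text
[ 0.54048369 -0.30449756  0.20848953]
281 400 206 309
```

View pics/w3.png

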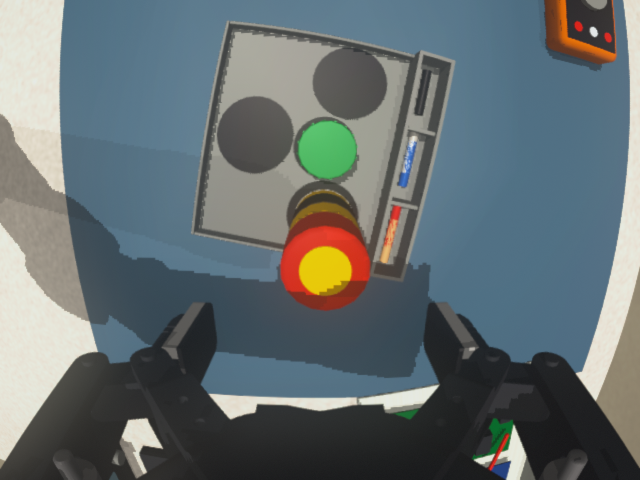

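The cleaner cap is centred at column 325, which puts it at x≈0.543. That matches the commanded pose, since the readings lag a little. Descending.

{"name": "servo_tool", "arguments": {
  "motion": [
    [[1,0,0,-0.4,0],[1,0,0,-0.6,0],[1,0,0,-0.6,0],[1,0,0,-0.4,0],[1,0,0,-0.3,0],[1,0,0,-0.2,0],[1,0,0,-0.07,0],[1,0,0,0,0],[0,0,0,0,0],[0,0,0,0,0],[0,0,0,0,0],[0,0,0,0,0],[0,0,0,0,0],[0,0,0,0,0],[0,0,0,0,0]]
  ]
}}

```text
t: 20.25
eef_pos: [0.5428, -0.3039, 0.1083]
tool_rot: [0.001, 0.708, 0.706, 0.0]
contact_force: [-1.0, -1.1, 5.5]
gripper_width: 0.601
grasp_force: 41.6
```

{"name": "servo_tool", "arguments": {
  "motion": [
    [[0,0,0,0.2,0],[0,0,0,0.4,0],[0,0,0,0.5,0],[0,0,0,0.4,0],[0,0,0,0.25,0],[0,0,0,0,0]]
  ]
}}

```text
t: 20.85
eef_pos: [0.543, -0.304, 0.1793]
tool_rot: [0.002, 0.708, 0.706, 0.0]
contact_force: [0.3, -0.5, -3.2]
gripper_width: 0.598
grasp_force: 42.2
```

{"name": "servo_tool", "arguments": {
  "motion": [
    [[0,-0.02,0.3,0,0],[0,-0.04,0.5,0,0],[0,-0.04,0.7,0,0],[0,-0.04,0.73,0,0],[0,-0.04,0.73,0,0],[0,-0.04,0.73,0,0],[0,-0.04,0.73,0,0],[0,-0.04,0.73,0,0],[0,-0.04,0.73,0,0],[0,-0.04,0.73,0,0],[0,-0.04,0.73,0,0],[0,-0.04,0.73,0,0],[0,-0.04,0.73,0,0],[0,-0.04,0.73,0,0],[0,-0.04,0.73,0,0],[0,-0.04,0.7,0,0],[0,-0.04,0.5,0,0],[0,-0.04,0.29,0,0],[0,0,0,0,0],[0,0,0,0,0]]
  ]
}}

```text
t: 22.85
eef_pos: [0.5138, 0.1654, 0.1767]
tool_rot: [0.0, 0.708, 0.706, -0.001]
contact_force: [0.4, -0.8, -2.7]
gripper_width: 0.597
grasp_force: 42.2
```

{"name": "servo_tool", "arguments": {
  "motion": [
    [[0,0,0,-0.3,0],[0,0,0,-0.5,0],[0,0,0,-0.5,0],[0,0,0,-0.25,0],[0,0,0,-0.15,0],[0,0,0,-0.07,0],[0,0,0,-0.05,0],[0,0,0,0,0],[0,0,0,0,0]]
  ]
}}

```text
t: 23.75
eef_pos: [0.5147, 0.1666, 0.1052]
tool_rot: [0.0, 0.708, 0.706, 0.001]
contact_force: [-0.0, -0.3, 0.6]
gripper_width: 0.599
grasp_force: 42.2
```

{"name": "servo_tool", "arguments": {
  "motion": [
    [[1,0,0,-0.01,0],[1,0,0,0,0],[1,0,0,0,0],[1,0,0,0,0],[1,0,0,0.2,0],[1,0,0,0.5,0],[1,0,0,0.7,0],[1,0,0,0.6,0],[1,0,0,0.4,0],[1,0,0,0.2,0]]
  ]
}}

```text
t: 24.75
eef_pos: [0.5149, 0.1668, 0.2103]
tool_rot: [0.001, 0.708, 0.706, 0.001]
contact_force: [0.6, -0.6, 0.8]
gripper_width: 0.999
grasp_force: 0.0
```

{"name": "servo_tool", "arguments": {
  "motion": [
    [[0.75,0.05,-0.4,0,0],[0.75,0.05,-0.7,0,0],[0.75,0.05,-0.7,0,0],[0.75,0.05,-0.7,0,0],[0.75,0.05,-0.7,0,0],[0.75,0.05,-0.7,0,0],[0.75,0.05,-0.7,0,0],[0.75,0.05,-0.7,0,0],[0.75,0.05,-0.7,0,0],[0.75,0.05,-0.7,0,0],[0.75,0.05,-0.7,0,0],[0.75,0.05,-0.7,0,0],[0.75,0.05,-0.7,0,0],[0.75,0.05,-0.7,0,0],[0.75,0.05,-0.5,0,0],[0.75,0.03,-0.2,0,0],[0.75,0,0,0,0],[0.75,0,0,0,0],[0.75,0,0,0,0],[0.75,0,0,0,0]]
  ]
}}

```text
t: 26.75
eef_pos: [0.5455, -0.2403, 0.2082]
tool_rot: [-0.0, 0.707, 0.707, 0.0]
contact_force: [-1.4, -0.3, 0.4]
gripper_width: 0.752
grasp_force: 0.0
```

```bash
python3 - <<'E'
from m import *
o=bot.get_obs();print(o["eef_pos"])
im,dd=bot.read_camera("wrist");cv2.imwrite("pics/w4.png",im[...,::-1])
h=cv2.cvtColor(im,cv2.COLOR_RGB2HSV);m=((h[...,1]>100)&(abs(h[...,0].astype(int)-70)<15)).astype(np.uint8)
m[400:]=0
n,l,s,ce=cv2.connectedComponentsWithStats(m);i=1+np.argmax(s[1:,4]);print(s[i],ce[i])
c=bot.get_calibration("wrist");f=240/np.tan(np.radians(c["fovy"])/2)
e=(ce[i]-[c["cx"],c["cy"]]);r=np.hypot(*e);ray=np.array([*(e/r*np.sin(r/f)),np.cos(r/f)])
M=np.linalg.inv(np.array(c["view"]));p=M[:3,3];w=M[:3,:3]@ray;print("jar",p+w*(.048-p[2])/w[2])
im,d=bot.read_camera("top");cv2.imwrite("pics/top1.png",im[...,::-1])
E
```

```text
[ 0.54554843 -0.24025411  0.2082112 ]
[ 292  202   57   58 2523] [320.         230.65596512]
jar [ 0.54445297 -0.24190157  0.048     ]
```

View pics/w4.png

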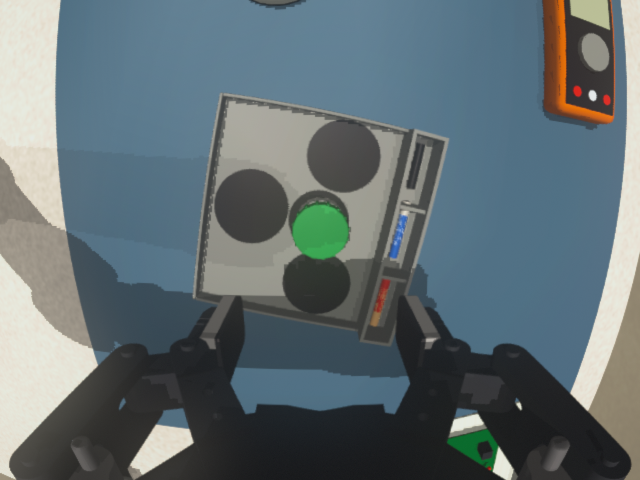

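View pics/top1.png

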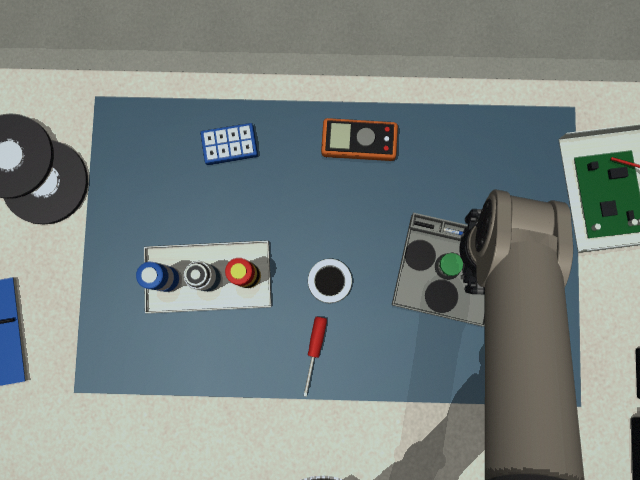

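The wrist view has the jar lid at (320,231), within 2 mm of the tool centre and free all round. The top view shows all three containers upright in the tray. Descending on the jar.

{"name": "servo_tool", "arguments": {
  "motion": [
    [[0.75,-0.01,-0.04,-0.5,0],[0.75,0,0,-0.7,0],[0.75,0,0,-0.7,0],[0.75,0,0,-0.7,0],[0.75,0,0,-0.5,0],[0.75,0,0,-0.5,0],[0.75,0,0,-0.3,0],[0.75,0,0,-0.2,0],[0.75,0,0,-0.03,0],[0.75,0,0,0,0],[0,0,0,0,0],[0,0,0,0,0],[0,0,0,0,0],[0,0,0,0,0],[0,0,0,0,0],[0,0,0,0,0],[0,0,0,0,0]]
  ],
  "newtons": 30
}}

```text
t: 28.55
eef_pos: [0.5457, -0.2435, 0.044]
tool_rot: [0.001, 0.708, 0.706, 0.0]
contact_force: [-1.0, 0.5, 6.1]
gripper_width: 0.516
grasp_force: 30.7
```

{"name": "servo_tool", "arguments": {
  "motion": [
    [[0,0,0,0.2,0],[0,0,0,0.4,0],[0,0,0,0.4,0],[0,0,0,0.4,0],[0,0,0,0.1,0],[0,0,0,0,0]]
  ]
}}

```text
t: 29.15
eef_pos: [0.5456, -0.2435, 0.1043]
tool_rot: [0.001, 0.708, 0.706, 0.0]
contact_force: [-0.9, 1.3, -0.3]
gripper_width: 0.515
grasp_force: 30.8
```

{"name": "servo_tool", "arguments": {
  "motion": [
    [[0,-0.065,0.3,0,0],[0,-0.08,0.5,0,0],[0,-0.08,0.6,0,0],[0,-0.08,0.6,0,0],[0,-0.08,0.6,0,0],[0,-0.08,0.6,0,0],[0,-0.08,0.6,0,0],[0,-0.08,0.6,0,0],[0,-0.08,0.6,0,0],[0,-0.08,0.5,0,0],[0,-0.08,0.34,0,0],[0,-0.065,0.2,0,0],[0,0,0,0,0],[0,0,0,0,0],[0,0,0,0,0]]
  ]
}}

```text
t: 30.65
eef_pos: [0.5079, -0.0028, 0.1028]
tool_rot: [0.0, 0.709, 0.705, -0.0]
contact_force: [-0.5, 0.2, -0.4]
gripper_width: 0.52
grasp_force: 30.8
```

```bash
python3 - <<'E'
from m import *
o=bot.get_obs();print(o["eef_pos"])
im,dd=bot.read_camera("wrist");cv2.imwrite("pics/w5.png",im[...,::-1])
E
```

```text
[ 0.50786232 -0.00279903  0.10282309]
```

View pics/w5.png

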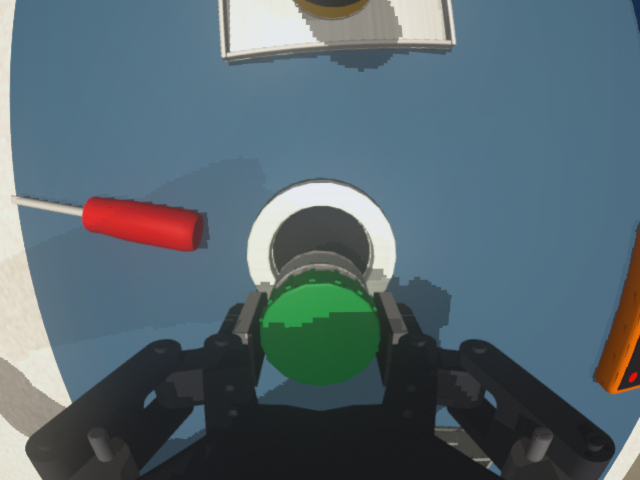

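The jar (col 321) lines up with the recess (col 321). Lowering.

{"name": "servo_tool", "arguments": {
  "motion": [
    [[0,0,0.02,-0.3,0],[0,0,0,-0.4,0],[0,0,0,-0.35,0],[0,0,0,-0.2,0],[0,0,0,-0.12,0],[0,0,0,-0.08,0],[0,0,0,-0.04,0],[0,0,0,0,0],[0,0,0,0,0]]
  ]
}}

```text
t: 31.6
eef_pos: [0.5077, -0.0008, 0.044]
tool_rot: [0.0, 0.708, 0.706, -0.0]
contact_force: [-2.2, -0.0, 5.7]
gripper_width: 0.518
grasp_force: 31.2
```

{"name": "servo_tool", "arguments": {
  "motion": [
    [[0.75,0,0,0,0],[0.75,0,0,0,0],[0.75,0,0,0,0],[0.75,0,0,0.1,0],[0.75,0,0,0.3,0],[0.75,0,0,0.6,0],[0.75,0,0,0.8,0],[0.75,0,0,0.8,0],[0.75,0,0,0.8,0],[0.75,0,0,0.5,0],[0.75,0,0,0.3,0],[0.75,0,0,0,0]]
  ],
  "newtons": 40
}}

```text
t: 32.8
eef_pos: [0.5087, -0.0007, 0.2132]
tool_rot: [0.001, 0.708, 0.706, 0.001]
contact_force: [0.7, 0.2, -0.0]
gripper_width: 0.747
grasp_force: 0.0
```

```bash
python3 - <<'E'
from m import *
o=bot.get_obs();print(o["eef_pos"])
im,dd=bot.read_camera("wrist");cv2.imwrite("pics/w6.png",im[...,::-1])
E
```

```text
[ 0.50866493 -0.00071274  0.21323309]
```

View pics/w6.png

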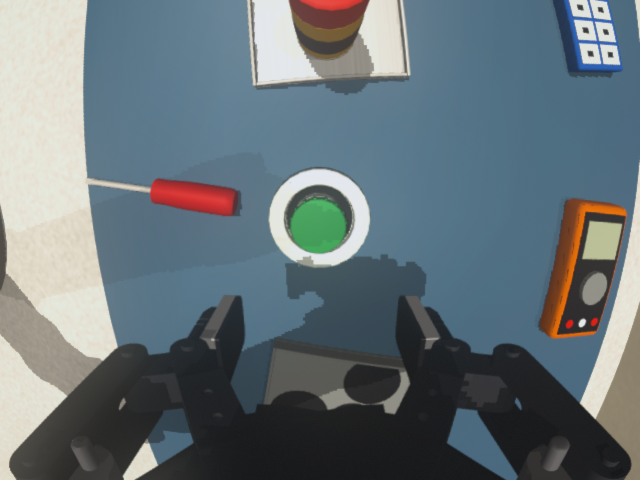

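The jar sits upright in the recess at (318,222). Now I'll fetch the cleaner from the tray.

{"name": "servo_tool", "arguments": {
  "motion": [
    [[1,0.03,0.4,0,0],[1,0.03,0.6,0,0],[1,0.03,0.7,0,0],[1,0.03,0.7,0,0],[1,0.02,0.7,0,0],[1,0.02,0.6,0,0],[1,0,0.48,0,0],[1,0,0,0,0],[1,0,0,0,0],[1,0,0,0,0],[1,0,0,0,0]]
  ]
}}

```text
t: 33.95
eef_pos: [0.5142, 0.1649, 0.2109]
tool_rot: [0.0, 0.709, 0.705, -0.001]
contact_force: [0.5, 0.1, 0.7]
gripper_width: 1.0
grasp_force: 0.0
```

{"name": "servo_tool", "arguments": {
  "motion": [
    [[1,0,0,-0.4,0],[1,0,0,-0.6,0],[1,0,0,-0.6,0],[1,0,0,-0.5,0],[1,0,0,-0.3,0],[1,0,0,-0.2,0],[1,0,0,-0.07,0],[1,0,0,0,0],[1,0,0,0,0]]
  ]
}}

```text
t: 34.85
eef_pos: [0.5147, 0.1666, 0.1053]
tool_rot: [0.0, 0.708, 0.706, 0.001]
contact_force: [0.1, 0.4, 0.2]
gripper_width: 0.999
grasp_force: 0.0
```

{"name": "servo_tool", "arguments": {
  "motion": [
    [[0,0,0,0,0],[0,0,0,0,0],[0,0,0,0,0],[0,0,0,0,0],[0,0,0,0,0],[0,0,0,0,0],[0,0,0,0,0],[0,0,0,0.2,0],[0,0,0,0.4,0],[0,0,0,0.5,0],[0,0,0,0.4,0],[0,0,0,0.32,0],[0,0,0,0,0]]
  ]
}}

```text
t: 36.15
eef_pos: [0.5149, 0.1667, 0.1789]
tool_rot: [0.001, 0.708, 0.706, 0.001]
contact_force: [-0.3, 0.5, -3.6]
gripper_width: 0.6
grasp_force: 42.3
```

{"name": "servo_tool", "arguments": {
  "motion": [
    [[0,0.02,-0.3,0,0],[0,0.04,-0.5,0,0],[0,0.04,-0.7,0,0],[0,0.04,-0.73,0,0],[0,0.04,-0.73,0,0],[0,0.04,-0.73,0,0],[0,0.04,-0.73,0,0],[0,0.04,-0.73,0,0],[0,0.04,-0.73,0,0],[0,0.04,-0.73,0,0],[0,0.04,-0.73,0,0],[0,0.04,-0.73,0,0],[0,0.04,-0.73,0,0],[0,0.04,-0.73,0,0],[0,0.04,-0.73,0,0],[0,0.04,-0.7,0,0],[0,0.04,-0.5,0,0],[0,0.04,-0.29,0,0],[0,0,0,0,0],[0,0,0,0,0]]
  ]
}}

```text
t: 38.15
eef_pos: [0.5418, -0.3025, 0.1766]
tool_rot: [-0.001, 0.708, 0.706, 0.0]
contact_force: [0.4, 0.2, -1.6]
gripper_width: 0.601
grasp_force: 42.3
```

{"name": "servo_tool", "arguments": {
  "motion": [
    [[0,0,0,-0.3,0],[0,0,0,-0.5,0],[0,0,0,-0.45,0],[0,0,0,-0.25,0],[0,0,0,-0.13,0],[0,0,0,-0.07,0],[0,0,0,-0.03,0],[0,0,0,0,0],[0,0,0,0,0],[0,0,0,0,0]]
  ]
}}

```text
t: 39.15
eef_pos: [0.5424, -0.3037, 0.1086]
tool_rot: [0.0, 0.708, 0.706, 0.0]
contact_force: [1.3, 0.5, -3.1]
gripper_width: 0.598
grasp_force: 42.3
```

Position matches to within 0.5 mm, with a little height still to go.

{"name": "servo_tool", "arguments": {
  "motion": [
    [[0,0,0,-0.02,0],[0,0,0,0,0],[0,0,0,0,0]]
  ]
}}

```text
t: 39.45
eef_pos: [0.5425, -0.3039, 0.1082]
tool_rot: [0.001, 0.708, 0.706, 0.0]
contact_force: [-2.3, 1.1, 5.2]
gripper_width: 0.594
grasp_force: 42.7
```

{"name": "servo_tool", "arguments": {
  "motion": [
    [[1,0,0,0,0],[1,0,0,0,0],[1,0,0,0,0],[1,0,0,0,0],[1,0,0,0.2,0],[1,0,0,0.5,0],[1,0,0,0.7,0],[1,0,0,0.6,0],[1,0,0,0.4,0],[1,0,0,0.2,0]]
  ]
}}

```text
t: 40.45
eef_pos: [0.543, -0.3039, 0.2137]
tool_rot: [0.002, 0.708, 0.706, 0.001]
contact_force: [0.9, -0.7, 0.3]
gripper_width: 1.001
grasp_force: 0.0
```

{"name": "servo_tool", "arguments": {
  "motion": [
    [[1,-0.04,0.4,0,0],[1,-0.05,0.7,0,0],[1,-0.05,0.8,0,0],[1,-0.05,0.8,0,0],[1,-0.05,0.8,0,0],[1,-0.05,0.8,0,0],[1,-0.05,0.8,0,0],[1,-0.05,0.8,0,0],[1,-0.05,0.8,0,0],[1,-0.05,0.8,0,0],[1,-0.05,0.8,0,0],[1,-0.05,0.8,0,0],[1,-0.05,0.8,0,0],[1,-0.05,0.8,0,0],[1,-0.05,0.8,0,0],[1,-0.05,0.8,0,0],[1,-0.05,0.8,0,0],[1,0,0.66,0,0],[1,0,0,0,0],[1,0,0,0,0]]
  ]
}}

```text
t: 42.45
eef_pos: [0.507, 0.2474, 0.2102]
tool_rot: [-0.0, 0.707, 0.707, -0.001]
contact_force: [-0.4, -0.4, 0.1]
gripper_width: 0.997
grasp_force: 0.0
```

{"name": "servo_tool", "arguments": {
  "motion": [
    [[1,0,0,-0.4,0],[1,0,0,-0.6,0],[1,0,0,-0.6,0],[1,0,0,-0.5,0],[1,0,0,-0.35,0],[1,0,0,-0.25,0],[1,0,0,-0.13,0],[1,0,0,0,0],[1,0,0,0,0],[1,0,0,0,0]]
  ]
}}

```text
t: 43.45
eef_pos: [0.509, 0.2471, 0.0989]
tool_rot: [0.0, 0.708, 0.706, 0.001]
contact_force: [0.0, 0.6, 0.8]
gripper_width: 1.0
grasp_force: 0.0
```

{"name": "servo_tool", "arguments": {
  "motion": [
    [[0,0,0,0,0],[0,0,0,0,0],[0,0,0,0,0],[0,0,0,0,0],[0,0,0,0,0],[0,0,0,0,0],[0,0,0,0,0],[0,0,0,0.2,0],[0,0,0,0.4,0],[0,0,0,0.5,0],[0,0,0,0.4,0],[0,0,0,0.32,0],[0,0,0,0,0]]
  ]
}}

```text
t: 44.75
eef_pos: [0.5097, 0.2475, 0.1734]
tool_rot: [0.001, 0.708, 0.706, 0.002]
contact_force: [-0.3, 0.2, -1.1]
gripper_width: 0.628
grasp_force: 42.1
```

{"name": "servo_tool", "arguments": {
  "motion": [
    [[0,-0.03,-0.3,0,0],[0,-0.03,-0.5,0,0],[0,-0.03,-0.7,0,0],[0,-0.03,-0.74,0,0],[0,-0.03,-0.74,0,0],[0,-0.03,-0.74,0,0],[0,-0.03,-0.74,0,0],[0,-0.03,-0.74,0,0],[0,-0.03,-0.74,0,0],[0,-0.03,-0.74,0,0],[0,-0.03,-0.74,0,0],[0,-0.03,-0.74,0,0],[0,-0.03,-0.74,0,0],[0,-0.03,-0.74,0,0],[0,-0.04,-0.74,0,0],[0,-0.04,-0.7,0,0],[0,-0.04,-0.5,0,0],[0,-0.04,-0.3,0,0],[0,0,0,0,0],[0,0,0,0,0]]
  ]
}}

```text
t: 46.75
eef_pos: [0.485, -0.2275, 0.1705]
tool_rot: [-0.001, 0.708, 0.706, 0.0]
contact_force: [0.7, 1.0, -2.0]
gripper_width: 0.624
grasp_force: 42.1
```

{"name": "servo_tool", "arguments": {
  "motion": [
    [[0,0,0,-0.3,0],[0,0,0,-0.5,0],[0,0,0,-0.45,0],[0,0,0,-0.25,0],[0,0,0,-0.13,0],[0,0,0,-0.07,0],[0,0,0,-0.02,0],[0,0,0,0,0],[0,0,0,0,0],[0,0,0,0,0]]
  ]
}}

```text
t: 47.75
eef_pos: [0.4856, -0.2286, 0.1026]
tool_rot: [0.0, 0.708, 0.706, 0.0]
contact_force: [-0.9, -0.1, -1.7]
gripper_width: 0.623
grasp_force: 42.2
```

{"name": "servo_tool", "arguments": {
  "motion": [
    [[0,0,0,-0.02,0],[0,0,0,0,0],[0,0,0,0,0]]
  ]
}}

```text
t: 48.05
eef_pos: [0.4856, -0.2285, 0.1016]
tool_rot: [0.0, 0.708, 0.706, 0.0]
contact_force: [-0.8, -0.4, 2.2]
gripper_width: 0.624
grasp_force: 42.4
```

{"name": "servo_tool", "arguments": {
  "motion": [
    [[1,0,0,0,0],[1,0,0,0,0],[1,0,0,0,0],[1,0,0,0,0],[1,0,0,0.2,0],[1,0,0,0.5,0],[1,0,0,0.7,0],[1,0,0,0.7,0],[1,0,0,0.45,0],[1,0,0,0.2,0]]
  ]
}}

```text
t: 49.05
eef_pos: [0.4863, -0.2287, 0.2138]
tool_rot: [0.002, 0.708, 0.706, 0.001]
contact_force: [0.6, 0.5, 0.0]
gripper_width: 1.0
grasp_force: 0.0
```

{"name": "servo_tool", "arguments": {
  "motion": [
    [[1,0.02,0.4,0,0],[1,0.02,0.7,0,0],[1,0.02,0.8,0,0],[1,0.02,0.8,0,0],[1,0.02,0.8,0,0],[1,0.03,0.8,0,0],[1,0.03,0.8,0,0],[1,0.03,0.8,0,0],[1,0.03,0.8,0,0],[1,0.03,0.8,0,0],[1,0.03,0.8,0,0],[1,0.03,0.8,0,0],[1,0.03,0.8,0,0],[1,0.03,0.8,0,0],[1,0.02,0.8,0,0],[1,0.02,0.8,0,0],[1,0.02,0.8,0,0],[1,0,0.78,0,0],[1,0,0,0,0],[1,0,0,0,0]]
  ]
}}

```text
t: 51.05
eef_pos: [0.5007, 0.3278, 0.2099]
tool_rot: [-0.001, 0.707, 0.707, -0.001]
contact_force: [-0.2, -1.0, -0.6]
gripper_width: 1.003
grasp_force: 0.0
```

{"name": "servo_tool", "arguments": {
  "motion": [
    [[1,0,0,-0.4,0],[1,0,0,-0.6,0],[1,0,0,-0.6,0],[1,0,0,-0.4,0],[1,0,0,-0.3,0],[1,0,0,-0.15,0],[1,0,0,-0.1,0],[1,0,0,0,0],[1,0,0,0,0],[1,0,0,0,0]]
  ]
}}

```text
t: 52.05
eef_pos: [0.5029, 0.3271, 0.1101]
tool_rot: [0.0, 0.708, 0.706, 0.001]
contact_force: [-0.3, 0.3, -0.4]
gripper_width: 1.0
grasp_force: 0.0
```

{"name": "servo_tool", "arguments": {
  "motion": [
    [[0,0,0,0,0],[0,0,0,0,0],[0,0,0,0,0],[0,0,0,0,0],[0,0,0,0,0],[0,0,0,0,0],[0,0,0,0,0],[0,0,0,0.2,0],[0,0,0,0.4,0],[0,0,0,0.5,0],[0,0,0,0.4,0],[0,0,0,0.32,0],[0,0,0,0,0]]
  ]
}}

```text
t: 53.35
eef_pos: [0.5034, 0.3276, 0.1845]
tool_rot: [0.0, 0.708, 0.706, 0.002]
contact_force: [0.1, -0.9, -2.4]
gripper_width: 0.6
grasp_force: 38.5
```

{"name": "servo_tool", "arguments": {
  "motion": [
    [[0,0.06,-0.3,0,0],[0,0.06,-0.5,0,0],[0,0.06,-0.7,0,0],[0,0.1,-0.82,0,0],[0,0.1,-0.82,0,0],[0,0.1,-0.82,0,0],[0,0.1,-0.82,0,0],[0,0.1,-0.82,0,0],[0,0.1,-0.82,0,0],[0,0.1,-0.82,0,0],[0,0.1,-0.82,0,0],[0,0.1,-0.82,0,0],[0,0.1,-0.82,0,0],[0,0.1,-0.82,0,0],[0,0.1,-0.82,0,0],[0,0.06,-0.7,0,0],[0,0.06,-0.5,0,0],[0,0.06,-0.33,0,0],[0,0,0,0,0],[0,0,0,0,0]]
  ]
}}

```text
t: 55.35
eef_pos: [0.5645, -0.1871, 0.1816]
tool_rot: [-0.001, 0.708, 0.706, 0.0]
contact_force: [0.1, 0.9, -2.5]
gripper_width: 0.598
grasp_force: 38.5
```

{"name": "servo_tool", "arguments": {
  "motion": [
    [[0,0,0,-0.3,0],[0,0,0,-0.5,0],[0,0,0,-0.45,0],[0,0,0,-0.25,0],[0,0,0,-0.13,0],[0,0,0,-0.07,0],[0,0,0,-0.02,0],[0,0,0,0,0],[0,0,0,0,0],[0,0,0,0,0]]
  ]
}}

```text
t: 56.35
eef_pos: [0.5653, -0.1881, 0.1138]
tool_rot: [0.0, 0.708, 0.706, 0.0]
contact_force: [0.5, -0.7, -1.7]
gripper_width: 0.599
grasp_force: 38.6
```

{"name": "servo_tool", "arguments": {
  "motion": [
    [[0,0,0,-0.025,0],[0,0,0,0,0],[0,0,0,0,0]]
  ]
}}

```text
t: 56.65
eef_pos: [0.5653, -0.1882, 0.1128]
tool_rot: [0.0, 0.708, 0.706, 0.0]
contact_force: [-0.4, -0.4, 2.3]
gripper_width: 0.6
grasp_force: 38.8
```

{"name": "servo_tool", "arguments": {
  "motion": [
    [[1,0,0,0,0],[1,0,0,0,0],[1,0,0,0,0],[1,0,0,0,0],[1,0,0,0.2,0],[1,0,0,0.5,0],[1,0,0,0.7,0],[1,0,0,0.7,0],[1,0,0,0.7,0],[1,0,0,0.2,0]]
  ]
}}

```text
t: 57.65
eef_pos: [0.5667, -0.1881, 0.2362]
tool_rot: [0.002, 0.708, 0.706, 0.001]
contact_force: [0.4, -0.4, 0.6]
gripper_width: 1.002
grasp_force: 0.0
```

{"name": "servo_tool", "arguments": {
  "motion": [
    [[1,0,0.4,0,0],[1,0,0.8,0,0],[1,0,0.8,0,0],[1,0,0.8,0,0],[1,0,0.8,0,0],[1,0,0.8,0,0],[1,0,0.8,0,0],[1,0,0.8,0,0],[1,0,0.8,0,0],[1,0,0.8,0,0],[1,0,0.8,0,0],[1,0,0.8,0,0],[1,0,0.5,0,0],[1,0,0,0,0],[1,0,0,0,0]]
  ]
}}

```text
t: 59.15
eef_pos: [0.5636, 0.2006, 0.2309]
tool_rot: [-0.001, 0.708, 0.707, -0.001]
contact_force: [1.0, -0.3, -0.3]
gripper_width: 0.997
grasp_force: 0.0
```

```bash
python3 - <<'E'
from m import *
im,d=bot.read_camera("top");cv2.imwrite("pics/top2.png",im[...,::-1]);c=bot.get_calibration("top");W=cloud(d,c)
vv,uu=np.mgrid[0:480,0:640]
for n,u,v,z0,z1,r in[("duster",432,247,.135,.16,20),("cleaner",495,262,.13,.155,20),("disp",453,293,.133,.16,20),("jar",330,281,.04,.056,18)]:
    m=((uu-u)**2+(vv-v)**2<r*r)&(d>0);P=W[m];s=P[(P[:,2]>z0)&(P[:,2]<z1)]
    print(n,len(s),circ(s) if len(s) else "",s.mean(0).round(4))
E
```

```text
duster 598 [ 0.5657 -0.1857  0.0253] [ 0.565  -0.1853  0.1459]
cleaner 607 [ 0.5435 -0.3036  0.0256] [ 0.5428 -0.3023  0.1399]
disp 388 [ 0.4842 -0.2294  0.0213] [ 0.4842 -0.2291  0.1368]
jar 404 [0.5078 0.0006 0.0229] [0.5075 0.0006 0.048 ]
```

View pics/top2.png

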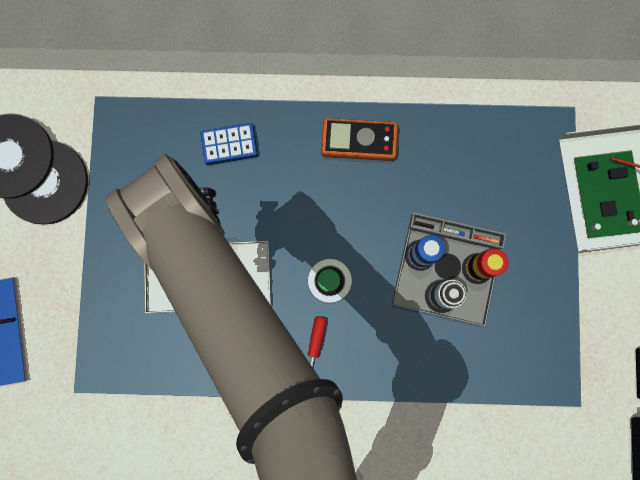

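All three containers are back within 1 mm of their start positions, at (432,247), (495,262) and (453,293). The jar is seated upright in the stand at (330,281), and the robot is touching nothing.

```bash
python3 -c "
from station import bot
print(bot.hand_in())"
```

```text
the job is handed in; nothing more can be done
None
```

The job is done and handed in at about 59 s of the 149 s allowed: the jar is upright in the stand, all three containers are back within about 1 mm of their start spots, nothing tipped, and the bystanders were left alone.

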